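# Refit a shelf arm in the counter display stand and put the crate back on

### The arm

A 6-joint arm with a two-finger parallel gripper is mounted at the origin on the work surface. World frame = base frame: x ahead of the robot, y to its left, z up, the work surface at z = 0. Lengths are in m, angles in rad, forces in N, time in s.
With the tool pointing down it reaches from about 0.325 to 0.775 m from the base axis. Payload 9.3 kg.
Tool frame: the origin (TCP) lies between the finger pads; the fingertips stand 14 mm ahead of it and the grasp point (between the pads) lies 5 mm behind it; z points along the fingers, y is the line along which they close (so a half turn about z gives the same grasp; the last joint's range is limited). The gripper opens to 85 mm and grips with 20 to 120 N. Pads are 22 mm wide; open, the fingers measure 114 mm over their backs; the gripper's body (76 mm by 85 mm) begins 54 mm behind the grasp point. The pads swing forward as they close: fully open they stand 13 mm farther back than shut.
Start: joints at [-1.413, 0.259, 0.021, 1.334, 0, 1.418], TCP at [0.168, -0.524, 0.245] pointing down, gripper open.
Joint ranges: [-3.04, 3.04], [-0.91, 1.82], [-1.04, 1.36], [-1.92, 1.95], [-1.52, 1.45], [-3.14, 3.14]. Speed limits (rad/s): [2.22, 2.22, 2.79, 3.14, 3.14, 3.14].

### API

Orientations are given as a unit quaternion [w, x, y, z].
In Python, from bench import * gives the robot as it stands. The module is installed in compiled form; this text tells all that it offers.
- The arm moves only by the tool servo_tool, never from a script. Its argument "motion" is a list of rows, each a list of 2 entries, a list of its own where there are three numbers: the shift along the tool's x, y, z in mm, then the turn, a rotation vector about the tool's x, y, z in rad. In form: [[[x, y, z], [wx, wy, wz]], ...]. A call has exactly 10 rows; each row shifts and turns the commanded pose from where the row before left it, along the tool's axes as they then stand; what a row does not reach is not made up. A row lasts 1/10 s, in which the tool goes at most 50 mm and 8.59 degrees, less where a joint would pass 70% of its speed; a pose out of reach is approached as far as the arm can. A call is refused whole if a number of a shift passes 50 or a number of a turn 0.15, either way. A call with a gripper value outside its range is refused whole. "claw" is the opening, from 0 (shut) to 1 (fully open), set as the call begins (left out, the last holds). The fingers move at their own pace and stop on an object; "squeeze" is the grip in N (left out, the last holds). Time passes only in rows, so rows that do not move let the fingers close, or fill a call up. It gives the time, the measured TCP pose, the force, the opening and the grip force at its end, in the units of the state.
- state(): the state, without advancing time (a new reading comes with each control period).
- get_image(name): name is "scene" or "top" or "wrist"; returns a dict with "image" (384x512x3 uint8, red, green, blue), "intrinsics" (3x3 intrinsics, pixels), "R" (3x3) and "t" (3): a world point X has camera coordinates R X + t. Camera axes: x right, y down, z forward; pixel columns grow to the right and rows downward; lengths in m; the calibration is good to about 2 mm. A picture is of the moment at which its call begins. There is no depth.
- job_done(): hands the job in; it is judged then, once.
The state is a dict: "t": time; "q": joint angles; "dq": joint speeds; "tau": joint torques, N m; "tcp_pos": TCP position; "ee_rot": TCP orientation; "contact_force": force on the tool from outside, world axes, zero at the start; "torque": the same for the moment, N m; "finger_gap": opening from 0.0 (shut) to 1.0 (fully open); "finger_force": force on a finger pad.
Only numpy, scipy, OpenCV 4.12 (cv2) and the standard library are available. Lean on these libraries where they do the work, as an engineer would, in place of code of your own. Each camera call takes 0.05 s, during which the arm holds its last target. There are 200 camera calls.

### The job

Fit the loose long shelf arm to the bare left upright of the display stand, level with the arm on the right: press both its hooks into the slots against the spring and push it down until it is fully home. Then set the wooden crate squarely and centred across the two arms and let go. Work gently, without forcing the stand, and leave the other goods alone.

Things in the scene. Friction and masses are not known exactly. Their poses are not given: they have to be found in the camera images.
- stand: Fixed display stand: aluminium base 130 x 270 x 12 mm, two aluminium slotted uprights 300 mm tall at y = +90 (left, bare) and -90 mm (right). Origin: on the counter midway between them, in the nominal plane of their slotted front faces (towards the robot). x points front to back, y to the left upright, z up. This is the pose of the base; the uprights stand a little off: see left_place
- left_place (a point): Nominal place of the loose arm's origin when home: on the left upright's front face and centre line, 120 mm up. The uprights are clamped by hand in oversize sockets: firm, but off nominal by up to 7 mm to either side (y) and 5 mm to front or back (x). No reading shows that offset; it must be felt or seen. Height and facing are exact
- left_slots (a point): Nominal lower edge of the slot for the lower hook on the left upright (same offset). Slots: one column on the centre line, 8 mm wide, 20 high, lower edges 32, 82, 132, 182, 232, 282 mm up, in a 4 mm wall; upright 36 mm wide. A sprung strip behind them pushes inserted hooks back out: 7 N, 10 N with the plate flush. Let go before it is slid down, the arm is thrown out
- shelf_arm: Loose black arm, 0.34 to 0.5 kg: tube 160 long x 20 wide x 30 mm high ending in an upright hook plate 6 thick x 20 x 84 mm tall; starts standing on its tube. Origin: back face of the plate, mid-width, at the tube's underside; x points as the hooks do, z up; tube from x = -6 to -166 mm. Home, its origin is 120 mm above the counter and the plate within 1 mm of the upright
- lower_hook (a point): On the plate's back, at the underside of the lower hook's neck, 12 mm above the arm's origin; upper hook 50 mm higher. Hooks: 5 mm thick (y), 12.5 mm long, neck 8 mm high, nose hanging 7 mm below it, throat 5 mm. They enter the slots with the arm 7 to 12 mm above home. Sliding down then takes 5 to 12 N, held in, until the necks stop dead on the slots' lower edges (132 and 182 mm)
- fitted_arm_tip (a point): Front end, on top, of the same kind of arm already fitted and fixed on the right upright, at the wanted level: 166 mm in front of that upright's face, 150 mm above the counter. It shows its own upright's offset, not the left one's
- crate: Open wooden display crate, 110 (x) x 240 (y) x 60 mm high, 0.3 to 0.65 kg. Two end boards rise to 116 mm and carry a square wooden handle bar, 22 x 22 mm, along y over the middle, its centre 100 mm above the underside. Origin: centre of the underside; z up. On the arms its underside is 150 mm above the counter
- short_arm: Short spare black arm with the same hooks, 76 mm long; not for this job. Origin at the plate's back, tube's underside
- jar_honey: Amber jar, 68 dia x 95 mm, standing; origin under its centre
- jar_jam: Red jar, 62 dia x 85 mm, standing; origin under its centre
- juice: Green bottle, 68 dia x 210 mm, standing; origin under its centre
- can: Can, 74 dia x 110 mm, standing; origin under its centre
- tea: Green carton, 65 x 100 x 120 mm, standing; origin under its centre
- mallet: Rubber mallet with a wooden handle, 240 mm long, lying on the left of the counter
There are look-alikes about, which are no part of the job. Leave any blue or purple look-alike of the shelf_arm alone.

How it is judged:
By the outcome, as a careful person would: the job done as asked, in the order asked, and still so for the second after the job is handed in, with the robot touching nothing.
It also fails if it takes over 72 s, if anything falls off the work surface, if the arm or the gripper's body presses on something with over 40 N, if the wrist force passes 120 N, or if a joint passes its speed limit or range.

## Working session

There is one attempt and no reset: what is moved stays moved. The work goes in short steps, Python scripts to look and compute and a tool call to move; the robot and the scene stay as the last step left them, time stands still between calls to the robot, and variables do not carry over. Pictures are saved under pics/ and viewed, at most 10 in all, crops included, and the job is handed in when it is done.

Besides the shell and the picture viewer there is one more tool, called after ">>>" by a JSON object that holds its "op" and its "data". servo_tool: Moves the arm, as the interface text tells. Its arguments: {"type":"object","properties":{"motion":{"type":"array"},"claw":{"type":"number"},"squeeze":{"type":"number"}},"required":["motion"]}

```bash
mkdir -p pics
python3 - <<'E'
from bench import *
import cv2,numpy as np,pickle
d={}
for n in("scene","top","wrist"):
    g=get_image(n); d[n]=g
    print(n,np.round(g["intrinsics"],1).tolist(),np.round(g["R"],3).tolist(),np.round(g["t"],3).tolist())
pickle.dump(d,open("a.pkl","wb"))
for n in("scene","top"):
    cv2.imwrite(f"pics/{n}0.png",cv2.resize(d[n]["image"][:,:,::-1],(800,600),interpolation=cv2.INTER_CUBIC))
print(state())
E
```

```text
scene [[365.2, 0.0, 251.6], [0.0, 365.2, 194.1], [0.0, 0.0, 1.0]] [[-0.882, 0.47, -0.02], [0.295, 0.521, -0.801], [-0.367, -0.713, -0.598]] [0.452, -0.034, 1.307]
top [[352.4, 0.0, 254.0], [0.0, 352.4, 194.3], [0.0, 0.0, 1.0]] [[0.009, -1.0, 0.013], [-0.997, -0.01, -0.071], [0.071, -0.013, -0.997]] [-0.07, 0.488, 1.376]
wrist [[272.7, 0.0, 255.1], [0.0, 272.7, 193.7], [0.0, 0.0, 1.0]] [[0.306, -0.952, -0.002], [-0.901, -0.29, 0.322], [-0.307, -0.097, -0.947]] [-0.55, -0.041, 0.381]
{'t': 0.15, 'q': array([-1.41262964e+00,  2.59045901e-01,  2.09894314e-02,  1.33366183e+00,
       -1.40128605e-06,  1.41821493e+00]), 'dq': array([ 0.00075193, -0.00145264,  0.0024846 ,  0.00010542,  0.0010626 ,
       -0.00119314]), 'tau': array([ 3.22510030e-03, -5.55970788e+01,  3.44663179e+01,  1.13283753e-02,
       -8.88605337e-05,  1.05854248e-06]), 'tcp_pos': array([ 0.1681529 , -0.52349297,  0.24483525]), 'ee_rot': array([-4.60983564e-04,  9.87953611e-01,  1.54749633e-01, -1.98801293e-06]), 'contact_force': array([ 0.75853079,  1.04354001, -0.47894374]), 'torque': array([ 0.00140936,  0.01360723, -0.02956993]), 'finger_force': 0.0, 'finger_gap': 0.9985407717486268}
```

View pics/scene0.png

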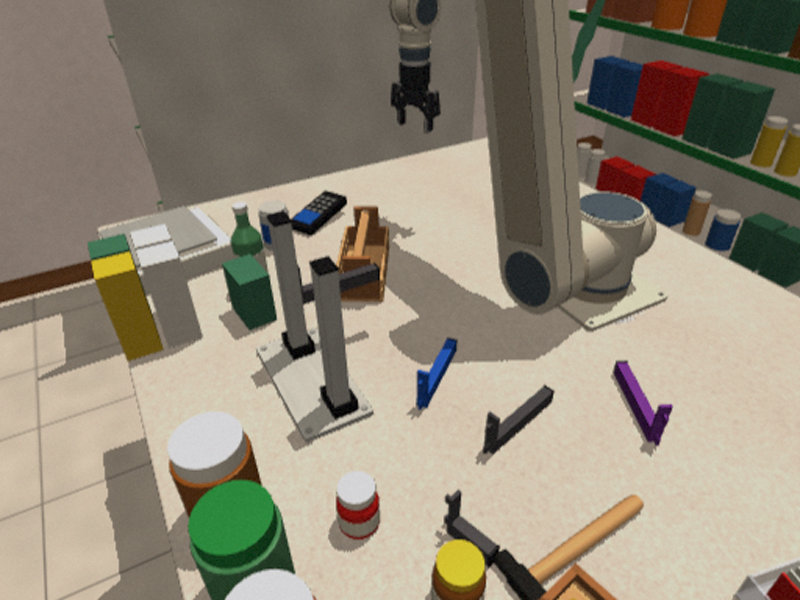

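View pics/top0.png

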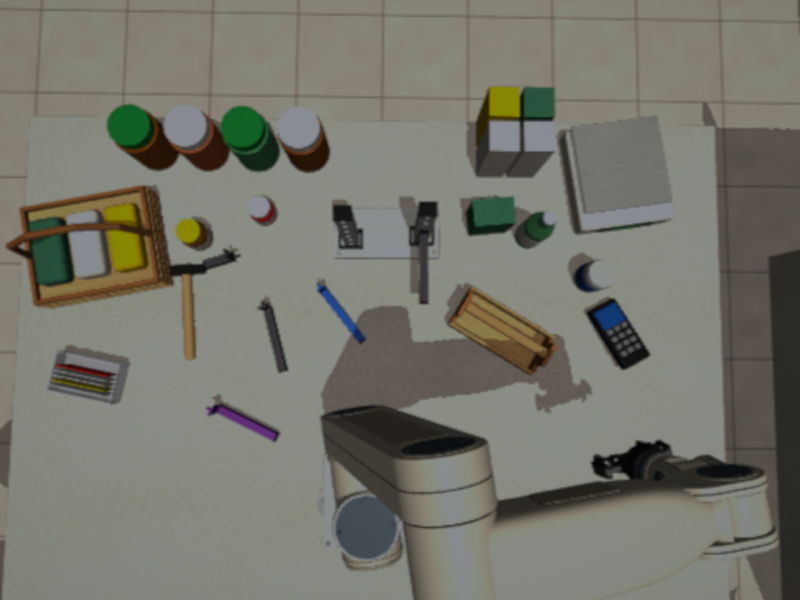

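Candidates (in 800x600 top view): the long black arm at (274,336), the short black spare at (220,260) by the mallet, the blue arm at (341,312) and the purple arm at (243,420). The long black arm fits the description. I'll check it in a close crop.

```bash
cat > h.py <<'E'
import numpy as np,cv2
def ray(g,u,v,z):
    "world point on height z seen at raw pixel u,v"
    R,t,K=[np.array(g[k],float) for k in("R","t","intrinsics")]
    c=-R.T@t; d=R.T@np.linalg.solve(K,[u,v,1.]); return c+d*(z-c[2])/d[2]
def proj(g,P):
    R,t,K=[np.array(g[k],float) for k in("R","t","intrinsics")]
    p=(np.atleast_2d(P)@R.T+t)@K.T; return p[:,:2]/p[:,2:]
def tile(g,u0,v0,w,h,s):
    im=g["image"][v0:v0+h,u0:u0+w,::-1]
    o=cv2.resize(im,(w*s,h*s),interpolation=cv2.INTER_CUBIC)
    for k in range(0,w,10): cv2.line(o,(k*s,0),(k*s,6),(0,0,255),1)
    for k in range(0,h,10): cv2.line(o,(0,k*s),(6,k*s),(0,0,255),1)
    return o
E
python3 - <<'E'
import pickle;from h import *
d=pickle.load(open("a.pkl","rb"));t=d["top"];s=d["scene"]
a=np.hstack([tile(t,130,180,100,75,4),tile(t,200,115,100,75,4)])
b=np.hstack([tile(t,275,175,100,75,4),tile(s,280,215,100,75,4)])
cv2.imwrite("pics/crop1.png",np.vstack([a,b]))
E
```

```text
(no output)
```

View pics/crop1.png

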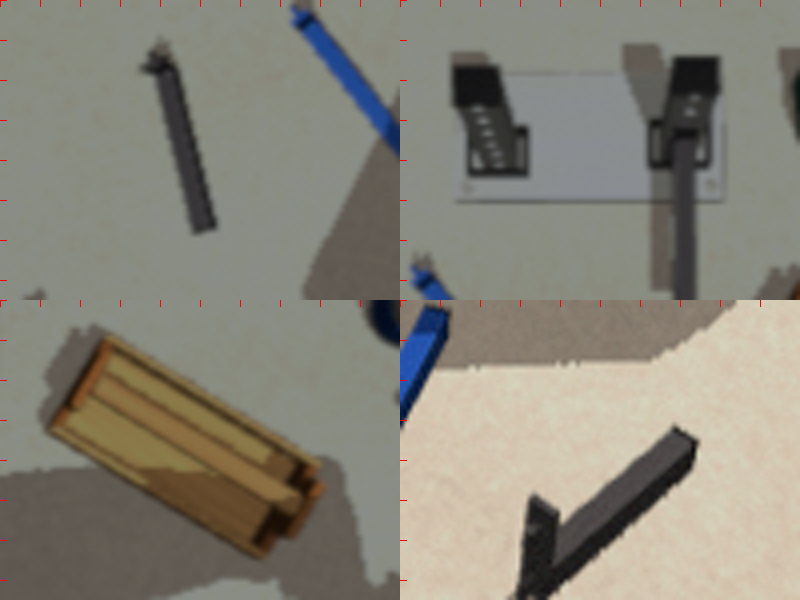

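Run:
```python
import pickle;from h import *
np.set_printoptions(precision=4,suppress=True)
d=pickle.load(open("a.pkl","rb"));t=d["top"];s=d["scene"]
T=lambda x,y,u0,v0,z,g=t: ray(g,u0+x/4-.4,v0+y/4-.4,z)
print("arm front");a=T(193,234,130,180,.03);b=T(216,228,130,180,.03);print(a,b,np.linalg.norm(a-b))
print("arm back");e=T(155,75,130,180,.03);f=T(177,70,130,180,.03);print(e,f,np.linalg.norm((a+b-e-f)/2))
print("scene arm front top",[T(x,y,280,215,.03,s) for x,y in((678,128),)] if 0 else [T(278,128,280,215,.03,s),T(296,138,280,215,.03,s)])
print("base",[T(*p,200,115,.012) for p in((57,200),(323,201),(318,73))])
print("Ltop",[T(*p,200,115,.30) for p in((52,66),(98,66),(56,104),(103,106))])
print("Rtop",[T(*p,200,115,.30) for p in((275,57),(320,57),(272,92),(317,92))])
print("crate bar",[T(*p,275,175,.111) for p in((104,372-300),(88,397-300),(302,490-300),(290,508-300))])
print("crate ends",[T(*p,275,175,.116) for p in((113,38),(78,77),(55,130),(325,185),(280,235))])
print("scene uprights top",[ray(s,x*.64,y*.64,.3) for x,y in((312,264),(330,275),(342,266),(325,258),(270,218),(284,222),(292,216))])
```

```text
arm front
[0.3146 0.2279 0.03  ] [0.3206 0.2058 0.03  ] 0.022875775044568385
arm back
[0.4685 0.2686 0.03  ] [0.4736 0.2473 0.03  ] 0.1588600917466989
scene arm front top [array([0.3175, 0.2138, 0.03  ]), array([0.313 , 0.2274, 0.03  ])]
base [array([0.6061, 0.0953, 0.012 ]), array([ 0.6079, -0.1702,  0.012 ]), array([ 0.7377, -0.1648,  0.012 ])]
Ltop [array([0.6689, 0.0715, 0.3   ]), array([0.6694, 0.0349, 0.3   ]), array([0.6383, 0.0678, 0.3   ]), array([0.6371, 0.0304, 0.3   ])]
Rtop [array([ 0.6784, -0.1063,  0.3   ]), array([ 0.6788, -0.1423,  0.3   ]), array([ 0.65  , -0.1041,  0.3   ]), array([ 0.6504, -0.14  ,  0.3   ])]
crate bar [array([ 0.4897, -0.2369,  0.111 ]), array([ 0.4664, -0.222 ,  0.111 ]), array([ 0.3825, -0.4194,  0.111 ]), array([ 0.3659, -0.4081,  0.111 ])]
crate ends [array([ 0.5208, -0.2445,  0.116 ]), array([ 0.4845, -0.2122,  0.116 ]), array([ 0.4355, -0.191 ,  0.116 ]), array([ 0.3873, -0.4392,  0.116 ]), array([ 0.3413, -0.3973,  0.116 ])]
scene uprights top [array([0.6643, 0.0375, 0.3   ]), array([0.6524, 0.0784, 0.3   ]), array([0.6273, 0.065 , 0.3   ]), array([0.6408, 0.0316, 0.3   ]), array([ 0.6733, -0.1345,  0.3   ]), array([ 0.6572, -0.1088,  0.3   ]), array([ 0.638 , -0.1223,  0.3   ])]
```

The top-left and bottom-right crop tiles show the long black arm, about 159 mm of tube, with its hooks facing away from the robot. Its plate is near raw (172,198) and its front end near (181,238). The left upright's top front edge is near raw (220,141), at about x .637, y .05. I'll write a planner and move to hover over the arm, with the camera on the robot side.

```bash
cat >> h.py <<'E'
from scipy.spatial.transform import Rotation as Ro
def q2R(q): return Ro.from_quat([q[1],q[2],q[3],q[0]])
def ori(psi,tau):
    "tool: camera on the robot side, fingers down, leaning forward by tau along heading psi"
    h=np.array([np.cos(psi),np.sin(psi),0]);z=np.array([0,0,1.])
    Z=-np.cos(tau)*z+np.sin(tau)*h; X=-np.cos(tau)*h-np.sin(tau)*z
    return Ro.from_matrix(np.c_[X,np.cross(Z,X),Z])
def plan(p,R,p1,R1,n,w=None,dec=1):
    "n rows from pose to pose; w: forced turn per row"
    p=np.array(p,float);p1=np.array(p1,float)
    w=np.round((R.inv()*R1).as_rotvec()/n,3) if w is None else np.array(w)
    rows=[]
    for i in range(n):
        s=np.round(R.inv().apply((p1-p)/(n-i))*1000,dec); rows.append([s.tolist(),w.tolist()])
        p=p+R.apply(s)/1000; R=R*Ro.from_rotvec(w)
    for k in range(0,n,10): print(str(rows[k:k+10]).replace(" ",""))
    print("end",p.round(4),"rot err",(R.inv()*R1).as_rotvec().round(3)); return p,R
E
python3 - <<'E'
from bench import *;from h import *
s=state();R=q2R(s["ee_rot"]);p=s["tcp_pos"]
h=np.array([np.cos(.262),np.sin(.262)]); T=np.r_[np.array([.474,.259])-.045*h,.13]
p,R=plan(p,R,[.40,-.1,.25],ori(.262,0),10,w=[0,0,-.15],dec=0)
p,R=plan(p,R,[*T[:2],.2],ori(.262,0),10,w=[0,0,-.15],dec=0)
plan(p,R,T,ori(.262,.35),10,dec=0)
E
```

```text
[[[35.0,-33.0,-0.0],[0.0,0.0,-0.15]],[[40.0,-28.0,-1.0],[0.0,0.0,-0.15]],[[43.0,-21.0,-0.0],[0.0,0.0,-0.15]],[[46.0,-15.0,-1.0],[0.0,0.0,-0.15]],[[48.0,-8.0,-0.0],[0.0,0.0,-0.15]],[[48.0,-0.0,-1.0],[0.0,0.0,-0.15]],[[48.0,7.0,-0.0],[0.0,0.0,-0.15]],[[46.0,14.0,-1.0],[0.0,0.0,-0.15]],[[44.0,20.0,-0.0],[0.0,0.0,-0.15]],[[40.0,27.0,-1.0],[0.0,0.0,-0.15]]]
end [ 0.4001 -0.0998  0.2502] rot err [ 1.000e-03 -1.000e-03 -1.593e+00]
[[[33.0,11.0,5.0],[0.0,0.0,-0.15]],[[31.0,16.0,5.0],[0.0,0.0,-0.15]],[[28.0,20.0,5.0],[0.0,0.0,-0.15]],[[25.0,25.0,5.0],[0.0,0.0,-0.15]],[[21.0,28.0,5.0],[0.0,0.0,-0.15]],[[16.0,31.0,5.0],[0.0,0.0,-0.15]],[[12.0,33.0,5.0],[0.0,0.0,-0.15]],[[7.0,34.0,5.0],[0.0,0.0,-0.15]],[[1.0,35.0,5.0],[0.0,0.0,-0.15]],[[-3.0,34.0,5.0],[0.0,0.0,-0.15]]]
end [0.4303 0.2472 0.2005] rot err [ 0.001  0.    -0.093]
[[[-0.0,0.0,7.0],[-0.002,-0.035,-0.009]],[[0.0,-0.0,7.0],[-0.002,-0.035,-0.009]],[[0.0,-0.0,7.0],[-0.002,-0.035,-0.009]],[[1.0,-0.0,7.0],[-0.002,-0.035,-0.009]],[[1.0,-0.0,7.0],[-0.002,-0.035,-0.009]],[[1.0,-0.0,7.0],[-0.002,-0.035,-0.009]],[[2.0,-0.0,7.0],[-0.002,-0.035,-0.009]],[[2.0,-0.0,7.0],[-0.002,-0.035,-0.009]],[[2.0,-0.0,7.0],[-0.002,-0.035,-0.009]],[[2.0,-0.0,6.0],[-0.002,-0.035,-0.009]]]
end [0.4302 0.2475 0.1302] rot err [ 0.004  0.001 -0.003]
```

>>> {"op": "servo_tool", "data": {"motion": [[[35,-33,0],[0,0,-0.15]],[[40,-28,-1],[0,0,-0.15]],[[43,-21,0],[0,0,-0.15]],[[46,-15,-1],[0,0,-0.15]],[[48,-8,0],[0,0,-0.15]],[[48,0,-1],[0,0,-0.15]],[[48,7,0],[0,0,-0.15]],[[46,14,-1],[0,0,-0.15]],[[44,20,0],[0,0,-0.15]],[[40,27,-1],[0,0,-0.15]]], "claw": 1}}

```text
t: 1.15
tcp_pos: [0.4005, -0.098, 0.2503]
ee_rot: [0.0, 0.615, 0.789, 0.0]
contact_force: [0.4, -1.3, -0.0]
finger_gap: 1.006
finger_force: 0.0
```

>>> {"op": "servo_tool", "data": {"motion": [[[33,11,5],[0,0,-0.15]],[[31,16,5],[0,0,-0.15]],[[28,20,5],[0,0,-0.15]],[[25,25,5],[0,0,-0.15]],[[21,28,5],[0,0,-0.15]],[[16,31,5],[0,0,-0.15]],[[12,33,5],[0,0,-0.15]],[[7,34,5],[0,0,-0.15]],[[1,35,5],[0,0,-0.15]],[[-3,34,5],[0,0,-0.15]]]}}

```text
t: 2.15
tcp_pos: [0.4302, 0.2485, 0.1999]
ee_rot: [-0.0, -0.088, 0.996, -0.0]
contact_force: [0.4, -1.0, 0.8]
finger_gap: 0.999
finger_force: 0.0
```

Run:
```python
from bench import *;from h import *
s=state();R=q2R(s["ee_rot"]);p=s["tcp_pos"];print(p,s["q"].round(2),s["t"])
h=np.array([np.cos(.262),np.sin(.262)]); T=np.r_[np.array([.474,.259])-.045*h,.13]
plan(p,R,T,ori(.262,.35),10,dec=0)
```

```text
[0.43015377 0.24854674 0.19993585] [ 0.35  0.19 -0.19  1.19 -0.    0.18] 2.15
[[[-0.0,-0.0,7.0],[-0.002,-0.035,-0.009]],[[0.0,-0.0,7.0],[-0.002,-0.035,-0.009]],[[1.0,-0.0,7.0],[-0.002,-0.035,-0.009]],[[1.0,-0.0,7.0],[-0.002,-0.035,-0.009]],[[1.0,-0.0,7.0],[-0.002,-0.035,-0.009]],[[1.0,-0.0,7.0],[-0.002,-0.035,-0.009]],[[1.0,-0.0,7.0],[-0.002,-0.035,-0.009]],[[2.0,-1.0,7.0],[-0.002,-0.035,-0.009]],[[2.0,-0.0,6.0],[-0.002,-0.035,-0.009]],[[2.0,-1.0,7.0],[-0.002,-0.035,-0.009]]]
end [0.4305 0.2469 0.1297] rot err [0.006 0.    0.004]
```

>>> {"op": "servo_tool", "data": {"motion": [[[0,0,7],[-0.002,-0.035,-0.009]],[[0,0,7],[-0.002,-0.035,-0.009]],[[1,0,7],[-0.002,-0.035,-0.009]],[[1,0,7],[-0.002,-0.035,-0.009]],[[1,0,7],[-0.002,-0.035,-0.009]],[[1,0,7],[-0.002,-0.035,-0.009]],[[1,0,7],[-0.002,-0.035,-0.009]],[[2,0,7],[-0.002,-0.035,-0.009]],[[2,0,6],[-0.002,-0.035,-0.009]],[[2,0,7],[-0.002,-0.035,-0.009]]]}}

```text
t: 3.15
tcp_pos: [0.43, 0.2472, 0.1298]
ee_rot: [0.173, -0.128, 0.976, 0.025]
contact_force: [-0.0, 0.1, -0.2]
finger_gap: 1.002
finger_force: 0.0
```

Run:
```python
from bench import *;from h import *;import pickle
s=state();g=get_image("wrist");pickle.dump((s,g),open("w1.pkl","wb"))
R=q2R(s["ee_rot"]);print(s["tcp_pos"],s["q"].round(2))
c=-np.array(g["R"]).T@g["t"];print("cam",c,"tool-rel",R.inv().apply(c-s["tcp_pos"]))
o=cv2.resize(g["image"][:,:,::-1],(800,600),interpolation=cv2.INTER_CUBIC);cv2.imwrite("pics/w1.png",o)
```

```text
[0.42996547 0.24722236 0.12982464] [ 0.37  0.05 -0.62  0.56 -0.03  0.11]
cam [0.31282125 0.21495749 0.22126873] tool-rel [ 0.08256758 -0.00055789 -0.12770315]
```

View pics/w1.png

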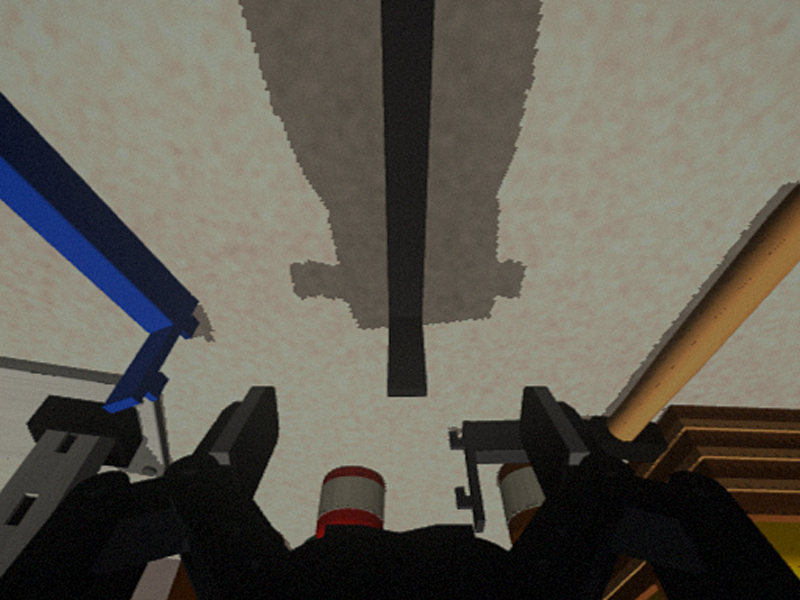

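Run:
```python
from h import *;import pickle
np.set_printoptions(precision=4,suppress=True)
s,g=pickle.load(open("w1.pkl","rb"));r=lambda x,y,z:ray(g,x*.64-.2,y*.64-.2,z)
a,b=r(388,395,.084),r(427,395,.084);print("plate top back",a,b,np.linalg.norm(a-b))
c,d=r(388,318,.03),r(425,318,.03);print("tube/plate",c,d,np.linalg.norm(c-d))
e,f=r(382,5,.03),r(434,5,.03);print("tube front",e,f,np.linalg.norm(e-f))
v=(c+d-e-f)/2;print("heading",np.arctan2(v[1],v[0]), "o1",(a+b)/2,"o2",(c+d)/2+.006*v/np.linalg.norm(v))
```

```text
plate top back [0.4788 0.2543 0.084 ] [0.4739 0.2733 0.084 ] 0.01959616462806595
tube/plate [0.4749 0.2525 0.03  ] [0.4693 0.2737 0.03  ] 0.022002994856665584
tube front [0.3272 0.2132 0.03  ] [0.3222 0.2318 0.03  ] 0.019181908406351297
heading 0.268710849802902 o1 [0.4764 0.2638 0.084 ] o2 [0.4779 0.2647 0.03  ]
```

Run:
```python
from bench import *;from h import *
s=state();R=q2R(s["ee_rot"]);p=s["tcp_pos"]
plan(p,R,[.4382,.2537,.0215],ori(.265,.35),10,dec=1)
```

```text
[[[2.6,0.4,10.4],[0.0,0.0,-0.0]],[[2.6,0.4,10.4],[0.0,0.0,-0.0]],[[2.6,0.4,10.4],[0.0,0.0,-0.0]],[[2.6,0.4,10.4],[0.0,0.0,-0.0]],[[2.6,0.4,10.4],[0.0,0.0,-0.0]],[[2.7,0.4,10.4],[0.0,0.0,-0.0]],[[2.6,0.3,10.4],[0.0,0.0,-0.0]],[[2.7,0.4,10.4],[0.0,0.0,-0.0]],[[2.6,0.3,10.5],[0.0,0.0,-0.0]],[[2.7,0.4,10.4],[0.0,0.0,-0.0]]]
end [0.4382 0.2537 0.0215] rot err [ 0.002  0.001 -0.004]
```

>>> {"op": "servo_tool", "data": {"motion": [[[2.6,0.4,10.4],[0,0,0]],[[2.6,0.4,10.4],[0,0,0]],[[2.6,0.4,10.4],[0,0,0]],[[2.6,0.4,10.4],[0,0,0]],[[2.6,0.4,10.4],[0,0,0]],[[2.7,0.4,10.4],[0,0,0]],[[2.6,0.3,10.4],[0,0,0]],[[2.7,0.4,10.4],[0,0,0]],[[2.6,0.3,10.5],[0,0,0]],[[2.7,0.4,10.4],[0,0,0]]]}}

```text
t: 4.2
tcp_pos: [0.4399, 0.2543, 0.0229]
ee_rot: [0.172, -0.128, 0.976, 0.025]
contact_force: [-0.5, -0.3, -0.2]
finger_gap: 0.994
finger_force: 0.0
```

>>> {"op": "servo_tool", "data": {"motion": [[[0,0,0],[0,0,0]],[[0,0,0],[0,0,0]],[[0,0,0],[0,0,0]],[[0,0,0],[0,0,0]],[[0,0,0],[0,0,0]],[[0,0,0],[0,0,0]],[[0,0,0],[0,0,0]],[[0,0,0],[0,0,0]],[[0,0,0],[0,0,0]],[[0,0,0],[0,0,0]]], "claw": 0, "squeeze": 110}}

```text
t: 5.2
tcp_pos: [0.4402, 0.2543, 0.0243]
ee_rot: [0.173, -0.128, 0.976, 0.025]
contact_force: [-3.0, -1.0, 7.5]
finger_gap: 0.206
finger_force: 108.1
```

Run:
```python
from bench import *;from h import *
s=state();R=q2R(s["ee_rot"]);p=s["tcp_pos"]
p,R=plan(p,R,[.43,.24,.1543],ori(.262,.35),10,dec=0)
plan(p,R,[.53,.05,.1543],ori(0,.35),10,dec=0)
```

```text
[[[-3.0,-1.0,-13.0],[0.0,0.0,-0.0]],[[-3.0,-1.0,-13.0],[0.0,0.0,-0.0]],[[-3.0,-1.0,-13.0],[0.0,0.0,-0.0]],[[-3.0,-1.0,-13.0],[0.0,0.0,-0.0]],[[-3.0,-1.0,-12.0],[0.0,0.0,-0.0]],[[-3.0,-1.0,-13.0],[0.0,0.0,-0.0]],[[-4.0,-1.0,-12.0],[0.0,0.0,-0.0]],[[-3.0,-1.0,-13.0],[0.0,0.0,-0.0]],[[-4.0,-1.0,-12.0],[0.0,0.0,-0.0]],[[-3.0,-2.0,-13.0],[0.0,0.0,-0.0]]]
end [0.4298 0.2396 0.1545] rot err [ 0.003  0.002 -0.002]
[[[-5.0,-21.0,2.0],[0.009,0.0,0.024]],[[-5.0,-21.0,2.0],[0.009,0.0,0.024]],[[-5.0,-21.0,2.0],[0.009,0.0,0.024]],[[-6.0,-20.0,2.0],[0.009,0.0,0.024]],[[-6.0,-20.0,2.0],[0.009,0.0,0.024]],[[-7.0,-20.0,2.0],[0.009,0.0,0.024]],[[-8.0,-20.0,3.0],[0.009,0.0,0.024]],[[-8.0,-20.0,3.0],[0.009,0.0,0.024]],[[-8.0,-19.0,3.0],[0.009,0.0,0.024]],[[-9.0,-20.0,3.0],[0.009,0.0,0.024]]]
end [0.5298 0.0496 0.1544] rot err [0.003 0.001 0.004]
```

>>> {"op": "servo_tool", "data": {"motion": [[[-3,-1,-13],[0,0,0]],[[-3,-1,-13],[0,0,0]],[[-3,-1,-13],[0,0,0]],[[-3,-1,-13],[0,0,0]],[[-3,-1,-12],[0,0,0]],[[-3,-1,-13],[0,0,0]],[[-4,-1,-12],[0,0,0]],[[-3,-1,-13],[0,0,0]],[[-4,-1,-12],[0,0,0]],[[-3,-2,-13],[0,0,0]]]}}

```text
t: 6.2
tcp_pos: [0.4291, 0.2394, 0.1538]
ee_rot: [0.172, -0.128, 0.976, 0.025]
contact_force: [-0.7, -0.7, -3.2]
finger_gap: 0.206
finger_force: 107.9
```

>>> {"op": "servo_tool", "data": {"motion": [[[-5,-21,2],[0.009,0,0.024]],[[-5,-21,2],[0.009,0,0.024]],[[-5,-21,2],[0.009,0,0.024]],[[-6,-20,2],[0.009,0,0.024]],[[-6,-20,2],[0.009,0,0.024]],[[-7,-20,2],[0.009,0,0.024]],[[-8,-20,3],[0.009,0,0.024]],[[-8,-20,3],[0.009,0,0.024]],[[-8,-19,3],[0.009,0,0.024]],[[-9,-20,3],[0.009,0,0.024]]]}}

```text
t: 7.2
tcp_pos: [0.5293, 0.0488, 0.1531]
ee_rot: [0.173, -0.002, 0.985, 0.001]
contact_force: [-0.2, 0.5, -3.6]
finger_gap: 0.207
finger_force: 108.0
```

Run:
```python
from bench import *;from h import *;import pickle
s=state();g=get_image("wrist");g2=get_image("scene");pickle.dump((s,g,g2),open("w2.pkl","wb"))
print(s["tcp_pos"],s["q"].round(2),s["contact_force"])
o=cv2.resize(g["image"][:,:,::-1],(800,600),interpolation=cv2.INTER_CUBIC);cv2.imwrite("pics/w2.png",o)
```

```text
[0.52925658 0.04883413 0.1530618 ] [-0.08  0.08 -0.51  0.63  0.03 -0.08] [-0.24397144  0.45672391 -3.61083546]
```

View pics/w2.png

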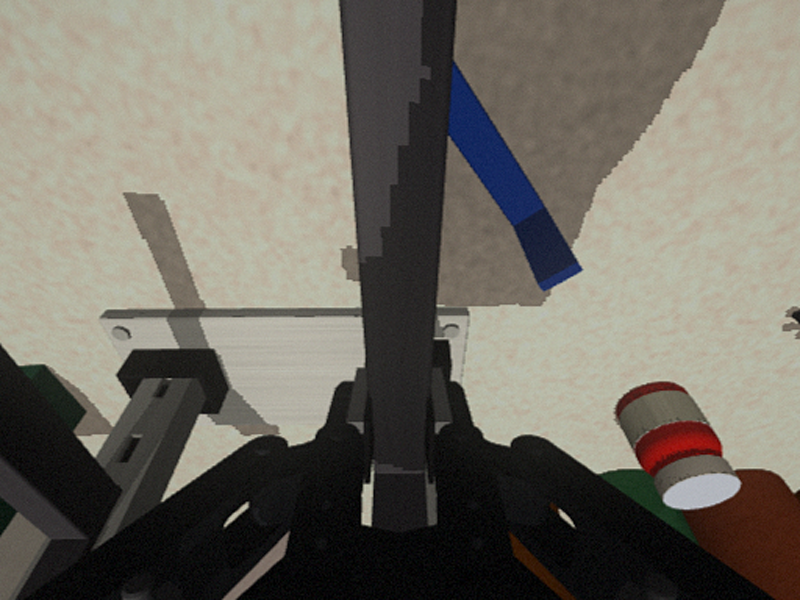

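The view shows the base front edge from (101,312) to (468,309), but the gripper hides the left upright. I'll shift sideways 110 mm to see its slots past the gripper.

>>> {"op": "servo_tool", "data": {"motion": [[[0,11,0],[0,0,0]],[[0,11,0],[0,0,0]],[[0,11,0],[0,0,0]],[[0,11,0],[0,0,0]],[[0,11,0],[0,0,0]],[[0,11,0],[0,0,0]],[[0,11,0],[0,0,0]],[[0,11,0],[0,0,0]],[[0,11,0],[0,0,0]],[[0,11,0],[0,0,0]]]}}

```text
t: 8.3
tcp_pos: [0.5291, 0.1605, 0.1535]
ee_rot: [0.174, -0.002, 0.985, 0.001]
contact_force: [-0.1, -0.1, -4.5]
finger_gap: 0.209
finger_force: 108.2
```

Run:
```python
from bench import *;from h import *;import pickle
s=state();g=get_image("wrist");g2=get_image("scene");pickle.dump((s,g,g2),open("w3.pkl","wb"))
print(s["tcp_pos"],s["q"].round(2),s["contact_force"])
a=tile(g,60,190,200,150,4);cv2.imwrite("pics/w3.png",a)
s,g,_=pickle.load(open("w2.pkl","rb"))
np.set_printoptions(precision=4,suppress=True)
r=lambda x,y,z:ray(g,x*.64-.2,y*.64-.2,z)
a,b=r(101,312,.012),r(468,309,.012);print("base front",a,b,np.linalg.norm(a-b),"yaw",-np.arctan2((b-a)[0],(b-a)[1]))
print("bolts",r(121,333,.013),r(452,331,.013)); print("plate",r(374,475,.03+.1288),r(428,475,.1588),r(373,530,.2128),r(427,530,.2128))
```

```text
[0.52909311 0.16048682 0.15354072] [ 0.17  0.12 -0.46  0.64 -0.06  0.16] [-0.08280672 -0.09304998 -4.46488093]
base front [ 0.6038 -0.1629  0.012 ] [0.6007 0.0982 0.012 ] 0.26110734979083244 yaw 0.011849648050362562
bolts [ 0.6232 -0.1561  0.013 ] [0.621  0.0884 0.013 ]
plate [0.562  0.0391 0.1588] [0.562  0.0598 0.1588] [0.4831 0.0439 0.2128] [0.4831 0.053  0.2128]
```

View pics/w3.png

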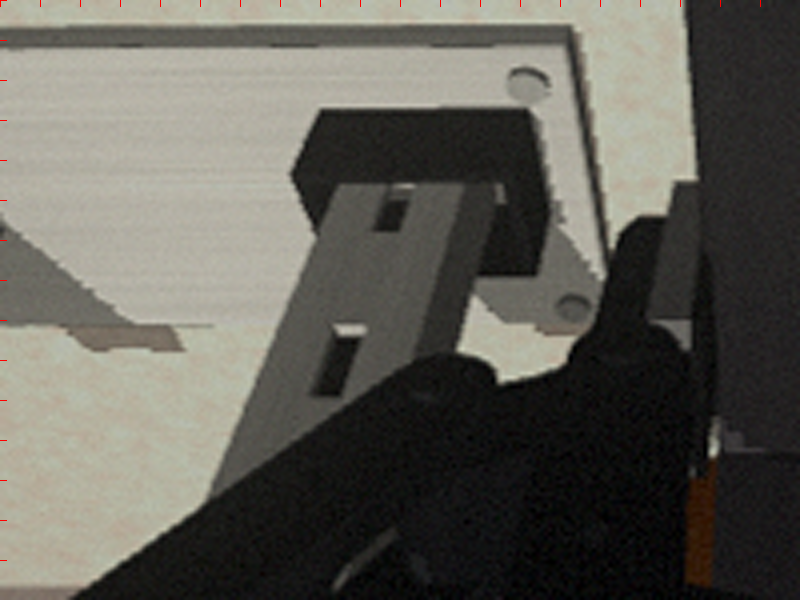

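Run:
```python
from h import *;import pickle
np.set_printoptions(precision=4,suppress=True)
s,g,g2=pickle.load(open("w3.pkl","rb"))
r=lambda x,y,z:ray(g,60+x/4-.4,190+y/4-.4,z)
for (x1,x2,y,z) in((373,403,231,.052),(337,368,325,.082),(311,341,396,.102)):
    a,b=r(x1,y,z),r(x2,y,z);print(z,a,b,"w",np.linalg.norm(a-b),"c",(a+b)/2)
a,b=r(275,325,.082),r(428,325,.082);print("edges",a,b,b-a)
# base corner, bolts
print("base corner top/bottom",r(568,45,.012),r(568,26,0),"bolts",r(528,85,.014),r(572,308,.014))
# arm in hand: plate base-front joint at row ~452
print(r(720,452,.159),"tcp",s["tcp_pos"])
```

```text
0.052 [0.6382 0.0505 0.052 ] [0.6382 0.0586 0.052 ] w 0.008089755571583484 c [0.6382 0.0545 0.052 ]
0.082 [0.6381 0.0502 0.082 ] [0.6381 0.0579 0.082 ] w 0.007692784200750525 c [0.6381 0.0541 0.082 ]
0.102 [0.6375 0.0506 0.102 ] [0.6375 0.0576 0.102 ] w 0.0070054589865346135 c [0.6375 0.0541 0.102 ]
edges [0.6381 0.0349 0.082 ] [0.6381 0.0728 0.082 ] [-0.     0.038  0.   ]
base corner top/bottom [0.6062 0.1009 0.012 ] [0.6092 0.0987 0.    ] bolts [0.6196 0.0881 0.014 ] [0.7242 0.0886 0.014 ]
[0.561 0.151 0.159] tcp [0.5291 0.1605 0.1535]
```

The slots measure consistently: face at x = .638, centre line y = .054, slot width 7–8 mm and upright width 38 mm. Next I'll bring the hooks just in front of the slots.

Run:
```python
from bench import *;from h import *
s=state();R=q2R(s["ee_rot"]);p=s["tcp_pos"];print((ori(0,.35).inv()*R).as_rotvec())
p,R=plan(p,R,[.58,.0534,.1538],ori(.007,.35),10,dec=1)
```

```text
[-0.00387256  0.00029525 -0.00477167]
[[[-4.7,-10.8,1.7],[0.0,-0.0,-0.0]],[[-4.7,-10.8,1.7],[0.0,-0.0,-0.0]],[[-4.8,-10.8,1.7],[0.0,-0.0,-0.0]],[[-4.7,-10.8,1.7],[0.0,-0.0,-0.0]],[[-4.8,-10.8,1.7],[0.0,-0.0,-0.0]],[[-4.7,-10.8,1.7],[0.0,-0.0,-0.0]],[[-4.8,-10.8,1.6],[0.0,-0.0,-0.0]],[[-4.7,-10.7,1.7],[0.0,-0.0,-0.0]],[[-4.8,-10.8,1.6],[0.0,-0.0,-0.0]],[[-4.7,-10.7,1.7],[0.0,-0.0,-0.0]]]
end [0.58   0.0534 0.1538] rot err [ 0.001 -0.    -0.002]
```

>>> {"op": "servo_tool", "data": {"motion": [[[-4.7,-10.8,1.7],[0,0,0]],[[-4.7,-10.8,1.7],[0,0,0]],[[-4.8,-10.8,1.7],[0,0,0]],[[-4.7,-10.8,1.7],[0,0,0]],[[-4.8,-10.8,1.7],[0,0,0]],[[-4.7,-10.8,1.7],[0,0,0]],[[-4.8,-10.8,1.6],[0,0,0]],[[-4.7,-10.7,1.7],[0,0,0]],[[-4.8,-10.8,1.6],[0,0,0]],[[-4.7,-10.7,1.7],[0,0,0]]]}}

```text
t: 9.4
tcp_pos: [0.5803, 0.0511, 0.1538]
ee_rot: [0.174, -0.002, 0.985, 0.001]
contact_force: [0.2, -0.3, -3.3]
finger_gap: 0.206
finger_force: 108.3
```

Run:
```python
from bench import *;from h import *;import pickle
s=state();g=get_image("wrist");g2=get_image("scene");pickle.dump((s,g,g2),open("w4.pkl","wb"))
R=q2R(s["ee_rot"]);p=s["tcp_pos"];print(p,(ori(0.007,.35).inv()*R).as_rotvec(),s["contact_force"])
np.set_printoptions(precision=1,suppress=True)
ps=proj(g2,[[.638,.054,.3],[.638,.054,.132]]);print(ps)
u,v=ps.mean(0).astype(int)
a=tile(g,225,280,100,75,4);b=tile(g2,u-50,v-50,100,100,6)
o=np.zeros((600,800,3),np.uint8);o[:600,:600]=b;o[:150,600:]=cv2.resize(a,(200,150));cv2.imwrite("pics/w4.png",o)
```

```text
[0.58029007 0.05105939 0.15382745] [-0.00075608  0.00029889  0.0029513 ] [ 0.19626216 -0.31770726 -3.29525298]
[[212.8 169.2]
 [218.1 223.3]]
```

View pics/w4.png

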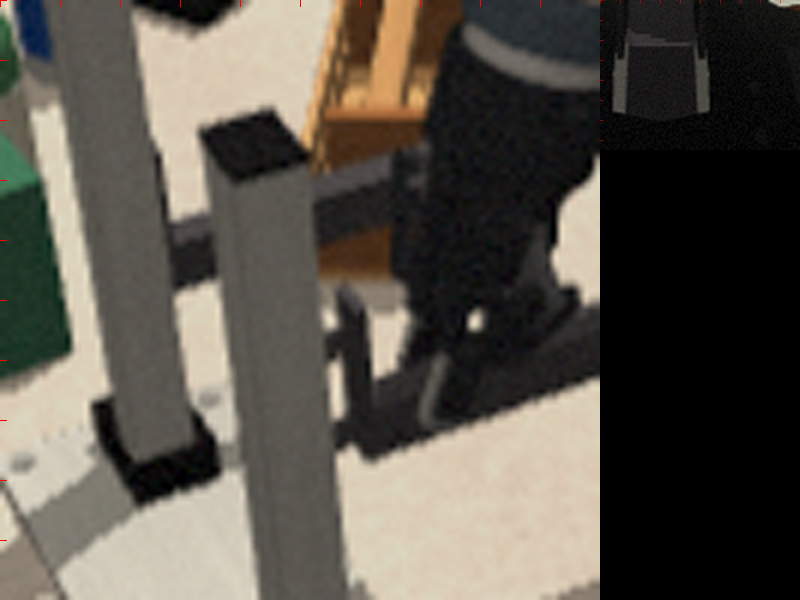

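Run:
```python
from h import *;import pickle
np.set_printoptions(precision=2,suppress=True,linewidth=200)
s,g,g2=pickle.load(open("w4.pkl","rb"))
im=g["image"].astype(float).mean(2)
print(im[322:330,228:284].mean(0).round().astype(int)); print(im[306:311,228:284].mean(0).round().astype(int))
for X in([.638,.0511,.2],[.638,.0541,.2],[.6183,.0511,.2],[.6123,.0511,.159]): print(X,proj(g,X))
```

```text
[ 9  6  5 37 68 76 76 76 76 65 38 20 25 24 22 24 21 22 22 22 22 22 21 23 23 24 22 21 22 23 22 24 24 23 22 22 24 21 22 22 23 22 25 21 23 55 76 72 73 73 70 43  6  6 10  4]
[ 9  9 11  8 40 53 30 31 37 61 65 32 25 22 26 23 25 23 22 23 24 24 24 22 24 24 24 23 25 23 22 25 23 25 24 25 24 25 25 24 21 23 23 24 53 67 39 30 31 46 41  7 10 13  9  9]
[0.638, 0.0511, 0.2] [[255.4  398.22]]
[0.638, 0.0541, 0.2] [[260.94 398.21]]
[0.6183, 0.0511, 0.2] [[255.61 385.99]]
[0.6123, 0.0511, 0.159] [[255.4  302.17]]
```

The w4 image shows the arm held straight, plate centred in the gripper, hooks about 8 mm in front of the upright. The wrist, top and scene cameras put the upright's y anywhere from .051 to .054. A mirrored view from the other side cancels the scale error.

>>> {"op": "servo_tool", "data": {"motion": [[[5,0,-2],[0,0,0]],[[5,0,-2],[0,0,0]],[[5,-4,-2],[0,0,0]],[[5,-12,-2],[0,0,0]],[[5,-12,-2],[0,0,0]],[[5,-12,-2],[0,0,0]],[[5,-12,-2],[0,0,0]],[[5,-12,-2],[0,0,0]],[[5,-12,-2],[0,0,0]],[[5,-12,-2],[0,0,0]]]}}

```text
t: 10.5
tcp_pos: [0.5259, -0.0375, 0.1553]
ee_rot: [0.174, -0.002, 0.985, 0.001]
contact_force: [-0.1, 0.4, -3.1]
finger_gap: 0.204
finger_force: 108.3
```

Run:
```python
from bench import *;from h import *;import pickle
np.set_printoptions(precision=2,suppress=True,linewidth=220)
s=state();g=get_image("wrist");g2=get_image("scene");pickle.dump((s,g,g2),open("w5.pkl","wb"))
print(s["tcp_pos"],s["contact_force"])
def prof(g,zs):
    im=g["image"].astype(float).mean(2)
    for z in zs:
        u,v=proj(g,[.638,.053,z])[0]; u0=int(u)-34; v0=int(round(v))
        print("z",z,"pred",u,v,"u0",u0,im[v0-1:v0+2,u0:u0+68].mean(0).round().astype(int).tolist())
prof(g,[.042,.07,.092,.098])
print("--w3");s3,g3,_=pickle.load(open("w3.pkl","rb"));prof(g3,[.042,.092])
```

```text
[ 0.53 -0.04  0.16] [-0.14  0.42 -3.07]
z 0.042 pred 335.30324813628465 240.9733471293664 u0 301 [198, 197, 145, 18, 23, 27, 28, 29, 32, 35, 33, 46, 66, 66, 69, 67, 66, 68, 87, 100, 97, 98, 99, 97, 97, 94, 98, 96, 94, 98, 95, 70, 47, 52, 53, 46, 54, 78, 96, 101, 98, 100, 98, 100, 98, 97, 97, 96, 100, 90, 56, 30, 31, 37, 37, 33, 34, 37, 32, 41, 37, 56, 156, 206, 206, 205, 205, 204]
z 0.07 pred 341.51052904323853 261.42859274572925 u0 307 [197, 199, 199, 199, 199, 199, 200, 201, 198, 150, 63, 63, 63, 65, 63, 64, 70, 87, 98, 98, 95, 100, 96, 95, 94, 95, 95, 92, 94, 93, 97, 96, 95, 98, 95, 93, 95, 96, 97, 97, 100, 99, 98, 97, 96, 97, 98, 96, 96, 92, 104, 157, 200, 204, 204, 204, 203, 204, 203, 201, 200, 201, 203, 203, 203, 201, 199, 196]
z 0.092 pred 347.0976172662634 279.8400781602575 u0 313 [204, 203, 203, 202, 201, 204, 199, 151, 61, 61, 61, 61, 60, 64, 60, 61, 58, 49, 31, 24, 27, 24, 25, 25, 23, 26, 23, 27, 26, 25, 25, 24, 23, 26, 23, 24, 44, 65, 89, 98, 97, 96, 95, 97, 96, 93, 95, 93, 93, 91, 92, 109, 166, 202, 204, 204, 204, 204, 200, 199, 201, 201, 202, 201, 203, 202, 200, 199]
z 
[... 337 characters left out ...]
 203]
--w3
z 0.042 pred 157.7001671432643 240.18599649335792 u0 123 [174, 174, 173, 172, 174, 174, 173, 176, 172, 171, 175, 156, 86, 32, 35, 34, 31, 31, 28, 54, 81, 86, 87, 86, 84, 83, 80, 83, 84, 83, 83, 76, 60, 44, 43, 45, 42, 46, 49, 69, 85, 81, 83, 85, 85, 79, 82, 83, 83, 84, 83, 70, 52, 47, 48, 47, 46, 50, 49, 47, 48, 65, 67, 46, 30, 32, 30, 24]
z 0.092 pred 143.41701907670185 279.56178305347163 u0 109 [172, 172, 173, 174, 177, 175, 175, 176, 175, 174, 177, 177, 178, 173, 176, 174, 149, 99, 82, 86, 83, 81, 83, 81, 81, 83, 82, 80, 79, 80, 75, 58, 41, 29, 26, 24, 22, 23, 30, 62, 84, 83, 82, 82, 81, 77, 78, 79, 79, 82, 78, 74, 67, 56, 33, 25, 23, 22, 20, 18, 25, 21, 21, 16, 22, 21, 22, 24]
```

Run:
```python
from bench import *;from h import *
s=state();R=q2R(s["ee_rot"]);p=s["tcp_pos"]
p,R=plan(p,R,[.58,.0529,.1540],ori(.007,.35),10,dec=1)
```

```text
[[[-5.1,9.1,2.0],[-0.0,-0.0,-0.0]],[[-5.1,9.1,2.0],[-0.0,-0.0,-0.0]],[[-5.1,9.1,2.0],[-0.0,-0.0,-0.0]],[[-5.0,9.1,2.0],[-0.0,-0.0,-0.0]],[[-5.1,9.1,2.0],[-0.0,-0.0,-0.0]],[[-5.0,9.1,2.0],[-0.0,-0.0,-0.0]],[[-5.1,9.1,2.0],[-0.0,-0.0,-0.0]],[[-5.0,9.0,2.0],[-0.0,-0.0,-0.0]],[[-5.1,9.1,2.0],[-0.0,-0.0,-0.0]],[[-5.0,9.0,2.0],[-0.0,-0.0,-0.0]]]
end [0.58   0.0529 0.154 ] rot err [-0.    -0.    -0.005]
```

>>> {"op": "servo_tool", "data": {"motion": [[[-6.3,11.3,2.5],[0,0,0]],[[-6.3,11.3,2.5],[0,0,0]],[[-6.3,11.3,2.5],[0,0,0]],[[-6.3,11.3,2.5],[0,0,0]],[[-6.3,11.3,2.5],[0,0,0]],[[-6.3,11.3,2.5],[0,0,0]],[[-6.3,11.3,2.5],[0,0,0]],[[-6.3,11.3,2.5],[0,0,0]],[[0,0,0],[0,0,0]],[[0,0,0],[0,0,0]]], "squeeze": 120}}

```text
t: 11.6
tcp_pos: [0.5802, 0.0548, 0.1537]
ee_rot: [0.174, -0.002, 0.985, 0.001]
contact_force: [-0.4, -0.8, -2.4]
finger_gap: 0.204
finger_force: 119.4
```

Run:
```python
from bench import *;from h import *
s=state();R=q2R(s["ee_rot"]);p=s["tcp_pos"];print(p,(ori(0.007,.35).inv()*R).as_rotvec(),s["contact_force"])
plan(p,R,[.592,.0529,.1540],ori(.007,.35),10,dec=2)
```

```text
[0.58021305 0.05481431 0.15372174] [-0.00092443  0.00082555  0.00213511] [-0.35626959 -0.83642084 -2.39182019]
[[[-1.12,-0.2,0.38],[0.0,-0.0,-0.0]],[[-1.12,-0.2,0.38],[0.0,-0.0,-0.0]],[[-1.12,-0.2,0.38],[0.0,-0.0,-0.0]],[[-1.11,-0.2,0.37],[0.0,-0.0,-0.0]],[[-1.12,-0.2,0.38],[0.0,-0.0,-0.0]],[[-1.11,-0.2,0.37],[0.0,-0.0,-0.0]],[[-1.12,-0.19,0.38],[0.0,-0.0,-0.0]],[[-1.11,-0.2,0.37],[0.0,-0.0,-0.0]],[[-1.12,-0.19,0.38],[0.0,-0.0,-0.0]],[[-1.11,-0.2,0.37],[0.0,-0.0,-0.0]]]
end [0.592  0.0529 0.154 ] rot err [ 0.001 -0.001 -0.002]
```

>>> {"op": "servo_tool", "data": {"motion": [[[0,-1,0],[0,0,0]],[[0,-0.9,0],[0,0,0]],[[-1.5,0,0.5],[0,0,0]],[[-1.5,0,0.5],[0,0,0]],[[-1.2,0,0.5],[0,0,0]],[[0,0,0],[0,0,0]],[[0,0,0],[0,0,0]],[[0,0,0],[0,0,0]],[[0,0,0],[0,0,0]],[[0,0,0],[0,0,0]]]}}

```text
t: 12.6
tcp_pos: [0.5847, 0.0526, 0.154]
ee_rot: [0.174, -0.002, 0.985, 0.001]
contact_force: [-0.1, -0.6, -3.6]
finger_gap: 0.205
finger_force: 119.4
```

>>> {"op": "servo_tool", "data": {"motion": [[[-0.94,0,0.34],[0,0,0]],[[-0.94,0,0.34],[0,0,0]],[[-0.94,0,0.34],[0,0,0]],[[-0.94,0,0.34],[0,0,0]],[[-0.94,0,0.34],[0,0,0]],[[-0.94,0,0.34],[0,0,0]],[[-0.94,0,0.34],[0,0,0]],[[0,0,0],[0,0,0]],[[0,0,0],[0,0,0]],[[0,0,0],[0,0,0]]]}}

```text
t: 13.6
tcp_pos: [0.5916, 0.0526, 0.154]
ee_rot: [0.174, -0.002, 0.985, 0.001]
contact_force: [0.8, 0.1, -3.6]
finger_gap: 0.202
finger_force: 119.4
```

>>> {"op": "servo_tool", "data": {"motion": [[[-0.94,0,0.34],[0,0,0]],[[-0.94,0,0.34],[0,0,0]],[[-0.94,0,0.34],[0,0,0]],[[-0.94,0,0.34],[0,0,0]],[[-0.94,0,0.34],[0,0,0]],[[0,0,0],[0,0,0]],[[0,0,0],[0,0,0]],[[0,0,0],[0,0,0]],[[0,0,0],[0,0,0]],[[0,0,0],[0,0,0]]]}}

```text
t: 14.6
tcp_pos: [0.5967, 0.0526, 0.154]
ee_rot: [0.174, -0.002, 0.985, 0.001]
contact_force: [-0.0, -0.4, -3.0]
finger_gap: 0.205
finger_force: 119.4
```

>>> {"op": "servo_tool", "data": {"motion": [[[-0.94,0,0.34],[0,0,0]],[[-0.94,0,0.34],[0,0,0]],[[-0.94,0,0.34],[0,0,0]],[[-0.94,0,0.34],[0,0,0]],[[0,0,0],[0,0,0]],[[0,0,0],[0,0,0]],[[0,0,0],[0,0,0]],[[0,0,0],[0,0,0]],[[0,0,0],[0,0,0]],[[0,0,0],[0,0,0]]]}}

```text
t: 15.6
tcp_pos: [0.5994, 0.0526, 0.1536]
ee_rot: [0.173, -0.002, 0.985, 0.001]
contact_force: [-8.4, -0.5, 0.1]
finger_gap: 0.205
finger_force: 120.2
```

>>> {"op": "servo_tool", "data": {"motion": [[[-0.94,0,0.34],[0,0,0]],[[-0.94,0,0.34],[0,0,0]],[[0,0,0],[0,0,0]],[[0,0,0],[0,0,0]],[[0,0,0],[0,0,0]],[[0,0,0],[0,0,0]],[[0,0,0],[0,0,0]],[[0,0,0],[0,0,0]],[[0,0,0],[0,0,0]],[[0,0,0],[0,0,0]]]}}

```text
t: 16.6
tcp_pos: [0.5996, 0.0527, 0.1529]
ee_rot: [0.171, -0.002, 0.985, 0.001]
contact_force: [-17.2, -1.1, 4.9]
finger_gap: 0.205
finger_force: 121.1
```

Run:
```python
from bench import *;from h import *;import pickle
s=state();g=get_image("wrist");g2=get_image("scene");pickle.dump((s,g,g2),open("w6.pkl","wb"))
R=q2R(s["ee_rot"]);print(s["tcp_pos"],(ori(0.007,.35).inv()*R).as_rotvec(),s["contact_force"],s["torque"])
u,v=proj(g2,[.62,.054,.16])[0].astype(int)
b=tile(g2,u-30,v-50,100,75,8);cv2.imwrite("pics/w6.png",b[:600,:800])
```

```text
[0.59964127 0.05270147 0.15289318] [-0.00058804  0.00598062  0.00290797] [-17.2416651   -1.07692955   4.88143106] [-0.14333881  3.00371166 -0.01416161]
```

View pics/w6.png

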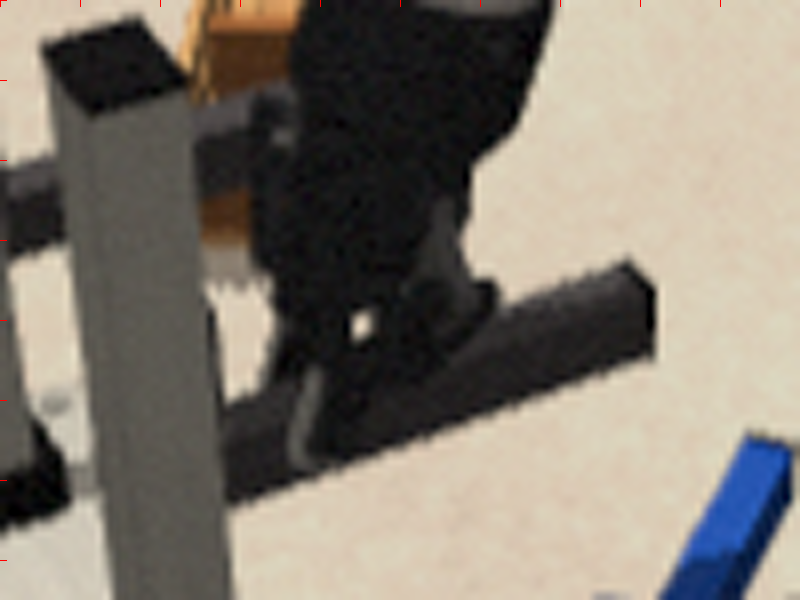

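The picture shows the plate against the upright's front face near (212,310), with no hooks visible in front, and TCP x agrees with flush contact. I'll ease the push slightly and slide down.

>>> {"op": "servo_tool", "data": {"motion": [[[0.5,0,-0.2],[0,0,0]],[[0.34,0,0.94],[0,0,0]],[[0.34,0,0.94],[0,0,0]],[[0.34,0,0.94],[0,0,0]],[[0.34,0,0.94],[0,0,0]],[[0.34,0,0.94],[0,0,0]],[[0,0,0],[0,0,0]],[[0,0,0],[0,0,0]],[[0,0,0],[0,0,0]],[[0,0,0],[0,0,0]]]}}

```text
t: 17.7
tcp_pos: [0.5996, 0.0528, 0.148]
ee_rot: [0.172, -0.002, 0.985, 0.001]
contact_force: [-13.6, -1.2, 2.4]
finger_gap: 0.206
finger_force: 120.7
```

>>> {"op": "servo_tool", "data": {"motion": [[[0.34,0,0.94],[0,0,0]],[[0.34,0,0.94],[0,0,0]],[[0.34,0,0.94],[0,0,0]],[[0.34,0,0.94],[0,0,0]],[[0,0,0],[0,0,0]],[[0,0,0],[0,0,0]],[[0,0,0],[0,0,0]],[[0,0,0],[0,0,0]],[[0,0,0],[0,0,0]],[[0,0,0],[0,0,0]]]}}

```text
t: 18.7
tcp_pos: [0.5996, 0.0528, 0.1441]
ee_rot: [0.172, -0.002, 0.985, 0.001]
contact_force: [-15.3, -0.2, 3.4]
finger_gap: 0.207
finger_force: 120.9
```

>>> {"op": "servo_tool", "data": {"motion": [[[0.2,0,0.47],[0,0,0]],[[0.2,0,0.47],[0,0,0]],[[0.2,0,0.47],[0,0,0]],[[0.2,0,0.47],[0,0,0]],[[0,0,0],[0,0,0]],[[0,0,0],[0,0,0]],[[0,0,0],[0,0,0]],[[0,0,0],[0,0,0]],[[0,0,0],[0,0,0]],[[0,0,0],[0,0,0]]]}}

```text
t: 19.7
tcp_pos: [0.5996, 0.0528, 0.1438]
ee_rot: [0.173, -0.002, 0.985, 0.001]
contact_force: [-24.0, -0.2, 17.6]
finger_gap: 0.206
finger_force: 123.1
```

>>> {"op": "servo_tool", "data": {"motion": [[[0.3,0,-0.5],[0,0,0]],[[0.3,0,-0.5],[0,0,0]],[[0.3,0,0],[0,0,0]],[[0,0,0],[0,0,0]],[[0,0,0],[0,0,0]],[[0,0,0],[0,0,0]],[[0,0,0],[0,0,0]],[[0,0,0],[0,0,0]],[[0,0,0],[0,0,0]],[[0,0,0],[0,0,0]]]}}

```text
t: 20.7
tcp_pos: [0.5995, 0.0528, 0.1439]
ee_rot: [0.173, -0.002, 0.985, 0.001]
contact_force: [-14.3, 0.5, 7.5]
finger_gap: 0.206
finger_force: 121.4
```

>>> {"op": "servo_tool", "data": {"motion": [[[0,0,0],[0,0,0]],[[0,0,0],[0,0,0]],[[0,0,0],[0,0,0]],[[0,0,0],[0,0,0]],[[0,0,0],[0,0,0]],[[0,0,0],[0,0,0]],[[0,0,0],[0,0,0]],[[0,0,-5],[0,0,0]],[[0,0,-15],[0,0,0]],[[0,0,-20],[0,0,0]]], "claw": 0.8, "squeeze": 60}}

```text
t: 21.7
tcp_pos: [0.5866, 0.0525, 0.181]
ee_rot: [0.173, -0.002, 0.985, 0.001]
contact_force: [0.2, -0.4, -0.4]
finger_gap: 0.799
finger_force: 0.0
```

>>> {"op": "servo_tool", "data": {"motion": [[[0,0,-30],[0,0,0]],[[0,0,-30],[0,0,0]],[[0,0,-20],[0,0,0]],[[10,0,-15],[0,0,0]],[[0,0,0],[0,0,0]],[[0,0,0],[0,0,0]],[[0,0,0],[0,0,0]],[[0,0,0],[0,0,0]],[[0,0,0],[0,0,0]],[[0,0,0],[0,0,0]]]}}

```text
t: 22.7
tcp_pos: [0.5453, 0.0521, 0.2665]
ee_rot: [0.174, -0.002, 0.985, 0.001]
contact_force: [-0.5, 1.1, 0.3]
finger_gap: 0.8
finger_force: 0.0
```

Run:
```python
from bench import *;from h import *;import pickle
s=state();g=get_image("wrist");g2=get_image("scene");g3=get_image("top");pickle.dump((s,g,g2,g3),open("w7.pkl","wb"))
print(s["tcp_pos"],s["q"].round(2),s["contact_force"])
b=cv2.resize(g["image"][:,:,::-1],(800,600));
b[:300,:400]=tile(g2,190,150,100,75,4)
b[:300,400:]=tile(g3,200,115,100,75,4)
cv2.imwrite("pics/w7.png",b)
```

```text
[0.54528661 0.05214066 0.26649674] [-0.07  0.03 -0.26  0.93  0.03 -0.07] [-0.50128294  1.05083333  0.33549959]
```

View pics/w7.png

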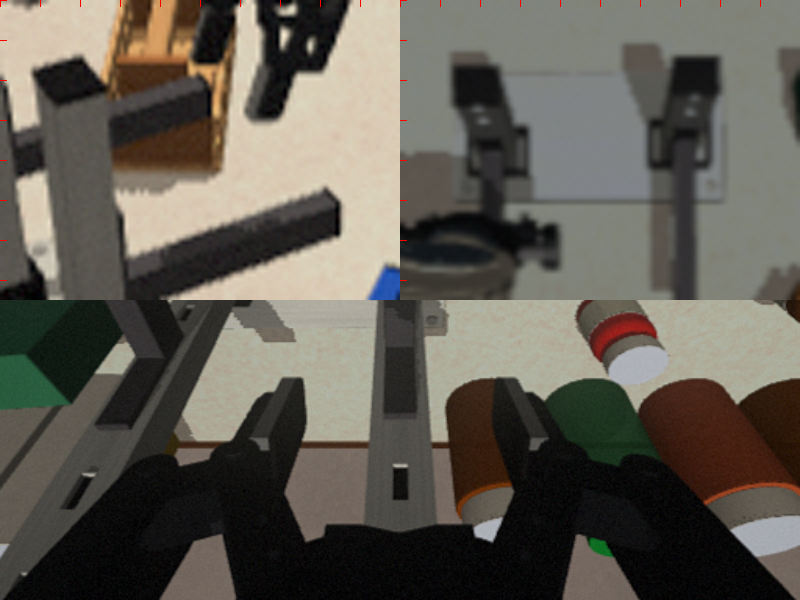

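The picture shows the arm fitted level with the right one. The plate is centred on the left upright at wrist (400,390), and the right plate top is at (97–130,428). Next I'll compute the arm positions and the crate pose, then go to the crate.

Run:
```python
from h import *;import pickle
np.set_printoptions(precision=4,suppress=True)
s,g,g2,g3=pickle.load(open("w7.pkl","rb"))
r=lambda x,y,z:ray(g,x*.64-.2,y*.64-.2,z)
print("L plate top",r(385,412,.204),r(416,412,.204)); print("R plate top",r(97,428,.204),r(130,428,.204))
print("L slot232",r(393,464,.232),r(408,464,.232),"R slot232 low/up",r(92,475,.232),r(62,508,.252))
t=lambda x,y,z:ray(g3,200+x/4-.4,115+y/4-.4,z)
print("top R arm tube",t(274,300,.15),t(295,300,.15),"L",t(83,190,.15),t(104,190,.15))
print("Ltop front",t(56,104,.3),t(103,104,.3),"R",t(272,92,.3),t(317,92,.3))
r=lambda x,y,z:ray(g2,190+x/4-.4,150+y/4-.4,z)
print("scene tips L",r(325,190,.15),r(340,203,.15),"R",r(193,78,.15),r(210,88,.15))
```

```text
L plate top [0.6302 0.0442 0.204 ] [0.6301 0.0624 0.204 ]
R plate top [ 0.646  -0.1307  0.204 ] [ 0.646  -0.1107  0.204 ]
L slot232 [0.6387 0.0491 0.232 ] [0.6387 0.0573 0.232 ] R slot232 low/up [ 0.6501 -0.12    0.232 ] [ 0.647 -0.123  0.252]
top R arm tube [ 0.4963 -0.1145  0.15  ] [ 0.4965 -0.1333  0.15  ] L [0.5939 0.0579 0.15  ] [0.5941 0.0391 0.15  ]
Ltop front [0.6383 0.0678 0.3   ] [0.6387 0.0304 0.3   ] R [ 0.65   -0.1041  0.3   ] [ 0.6504 -0.14    0.3   ]
scene tips L [0.4729 0.0446 0.15  ] [0.4714 0.0624 0.15  ] R [ 0.489 -0.129  0.15 ] [ 0.484  -0.1099  0.15  ]
```

Run:
```python
from bench import *;from h import *
s=state();R=q2R(s["ee_rot"]);p=s["tcp_pos"]
T=ori(1.058,0); M=R*Ro.from_rotvec((R.inv()*T).as_rotvec()/2)
p,R=plan(p,R,[.46,-.12,.27],M,10,dec=0)
plan(p,R,[.426,-.322,.25],T,10,dec=0)
```

```text
[[[8.0,-17.0,-3.0],[-0.009,0.016,-0.052]],[[9.0,-17.0,-3.0],[-0.009,0.016,-0.052]],[[10.0,-16.0,-3.0],[-0.009,0.016,-0.052]],[[11.0,-16.0,-3.0],[-0.009,0.016,-0.052]],[[11.0,-15.0,-3.0],[-0.009,0.016,-0.052]],[[12.0,-14.0,-3.0],[-0.009,0.016,-0.052]],[[13.0,-14.0,-3.0],[-0.009,0.016,-0.052]],[[14.0,-13.0,-4.0],[-0.009,0.016,-0.052]],[[15.0,-12.0,-3.0],[-0.009,0.016,-0.052]],[[15.0,-11.0,-3.0],[-0.009,0.016,-0.052]]]
end [ 0.4601 -0.1197  0.2699] rot err [-0.001 -0.001 -0.001]
[[[13.0,-16.0,0.0],[-0.009,0.016,-0.052]],[[14.0,-15.0,1.0],[-0.009,0.016,-0.052]],[[15.0,-14.0,1.0],[-0.009,0.016,-0.052]],[[16.0,-13.0,1.0],[-0.009,0.016,-0.052]],[[16.0,-13.0,1.0],[-0.009,0.016,-0.052]],[[17.0,-12.0,1.0],[-0.009,0.016,-0.052]],[[18.0,-11.0,1.0],[-0.009,0.016,-0.052]],[[18.0,-10.0,1.0],[-0.009,0.016,-0.052]],[[18.0,-8.0,1.0],[-0.009,0.016,-0.052]],[[19.0,-8.0,2.0],[-0.009,0.016,-0.052]]]
end [ 0.4264 -0.3219  0.2501] rot err [-0.    -0.003 -0.003]
```

>>> {"op": "servo_tool", "data": {"motion": [[[8,-17,-3],[-0.009,0.016,-0.052]],[[9,-17,-3],[-0.009,0.016,-0.052]],[[10,-16,-3],[-0.009,0.016,-0.052]],[[11,-16,-3],[-0.009,0.016,-0.052]],[[11,-15,-3],[-0.009,0.016,-0.052]],[[12,-14,-3],[-0.009,0.016,-0.052]],[[13,-14,-3],[-0.009,0.016,-0.052]],[[14,-13,-4],[-0.009,0.016,-0.052]],[[15,-12,-3],[-0.009,0.016,-0.052]],[[15,-11,-3],[-0.009,0.016,-0.052]]]}}

```text
t: 23.85
tcp_pos: [0.4596, -0.1205, 0.2701]
ee_rot: [0.09, -0.264, 0.96, 0.0]
contact_force: [0.0, 0.1, -0.6]
finger_gap: 0.802
finger_force: 0.0
```

>>> {"op": "servo_tool", "data": {"motion": [[[13,-16,0],[-0.009,0.016,-0.052]],[[14,-15,1],[-0.009,0.016,-0.052]],[[15,-14,1],[-0.009,0.016,-0.052]],[[16,-13,1],[-0.009,0.016,-0.052]],[[16,-13,1],[-0.009,0.016,-0.052]],[[17,-12,1],[-0.009,0.016,-0.052]],[[18,-11,1],[-0.009,0.016,-0.052]],[[18,-10,1],[-0.009,0.016,-0.052]],[[18,-8,1],[-0.009,0.016,-0.052]],[[19,-8,2],[-0.009,0.016,-0.052]]], "claw": 1}}

```text
t: 24.85
tcp_pos: [0.4262, -0.3228, 0.2502]
ee_rot: [-0.001, -0.504, 0.864, -0.001]
contact_force: [0.1, -0.4, -0.1]
finger_gap: 1.001
finger_force: 0.0
```

Run:
```python
from bench import *;from h import *;import pickle
s=state();g=get_image("wrist");g3=get_image("top");pickle.dump((s,g,g3),open("w8.pkl","wb"))
R=q2R(s["ee_rot"]);print(s["tcp_pos"],s["q"].round(2),(ori(1.058,0).inv()*R).as_rotvec())
b=cv2.resize(g["image"][:,:,::-1],(800,600),interpolation=cv2.INTER_CUBIC)
cv2.imwrite("pics/w8.png",b)
```

```text
[ 0.42622735 -0.32283495  0.25021224] [-0.8   0.23 -0.    1.33 -0.   -1.86] [0.00028485 0.00351987 0.00095015]
```

View pics/w8.png

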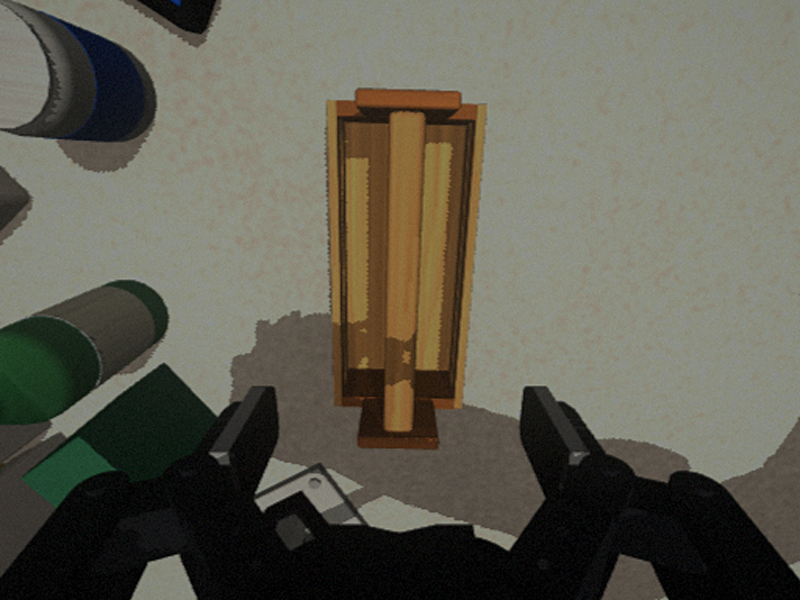

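Run:
```python
from h import *;import pickle
np.set_printoptions(precision=4,suppress=True)
s,g,g3=pickle.load(open("w8.pkl","rb"))
r=lambda x,y,z:ray(g,x*.64-.2,y*.64-.2,z)
n,f=[(r(a,y,.111)+r(b,y,.111))/2 for a,b,y in((390,424,114),(385,413,430))]
print("w",np.linalg.norm(r(390,114,.111)-r(424,114,.111)),np.linalg.norm(r(385,430,.111)-r(413,430,.111)))
d=f-n;print(n,f,np.linalg.norm(d),"mid",(n+f)/2,"dir",np.arctan2(d[1],d[0]))
N=(r(357,90,.116)+r(461,93,.116))/2;F=(r(359,447,.116)+r(438,447,.116))/2;d=F-N
print("boards outer",N,F,np.linalg.norm(d),(N+F)/2,np.arctan2(d[1],d[0]))
c=[r(328,101,.06),r(486,104,.06),r(334,407,.06),r(463,408,.06)];print(np.array(c),np.mean(c,0))
```

```text
w 0.019592247507613045 0.02062429980044257
[ 0.3703 -0.4143  0.111 ] [ 0.4794 -0.2305  0.111 ] 0.21372983768252368 mid [ 0.4248 -0.3224  0.111 ] dir 1.0353443573815038
boards outer [ 0.364  -0.4234  0.116 ] [ 0.4851 -0.221   0.116 ] 0.23589977773050066 [ 0.4246 -0.3222  0.116 ] 1.031627291543258
[[ 0.4101 -0.4515  0.06  ]
 [ 0.3173 -0.397   0.06  ]
 [ 0.5343 -0.2468  0.06  ]
 [ 0.4382 -0.1914  0.06  ]] [ 0.425  -0.3216  0.06  ]
```

Run:
```python
from bench import *;from h import *
s=state();R=q2R(s["ee_rot"]);p=s["tcp_pos"]
plan(p,R,[.4249,-.3222,.095],ori(1.034,0),9,dec=1)
```

```text
[[[-0.1,0.2,17.2],[0.0,-0.0,0.002]],[[-0.1,0.2,17.2],[0.0,-0.0,0.002]],[[-0.1,0.2,17.2],[0.0,-0.0,0.002]],[[-0.1,0.2,17.1],[0.0,-0.0,0.002]],[[-0.2,0.2,17.2],[0.0,-0.0,0.002]],[[-0.1,0.2,17.1],[0.0,-0.0,0.002]],[[-0.2,0.2,17.2],[0.0,-0.0,0.002]],[[-0.1,0.3,17.1],[0.0,-0.0,0.002]],[[-0.2,0.2,17.2],[0.0,-0.0,0.002]]]
end [ 0.4249 -0.3222  0.095 ] rot err [ 0.    -0.003  0.003]
```

>>> {"op": "servo_tool", "data": {"motion": [[[-0.1,0.2,17.2],[0,0,0.0025]],[[-0.1,0.2,17.2],[0,0,0.0025]],[[-0.1,0.2,17.2],[0,0,0.0025]],[[-0.1,0.2,17.2],[0,0,0.0025]],[[-0.2,0.2,17.2],[0,0,0.0025]],[[-0.1,0.2,17.2],[0,0,0.0025]],[[-0.2,0.2,17.2],[0,0,0.0025]],[[-0.1,0.3,17.2],[0,0,0.0025]],[[-0.2,0.2,17.2],[0,0,0.0025]],[[0,0,0],[0,0,0]]]}}

```text
t: 25.95
tcp_pos: [0.4245, -0.3189, 0.0938]
ee_rot: [-0.001, -0.493, 0.87, 0.001]
contact_force: [-0.9, 0.0, 0.2]
finger_gap: 0.999
finger_force: 0.0
```

>>> {"op": "servo_tool", "data": {"motion": [[[0,0,0],[0,0,0]],[[0,0,0],[0,0,0]],[[0,0,0],[0,0,0]],[[0,0,0],[0,0,0]],[[0,0,0],[0,0,0]],[[0,0,0],[0,0,0]],[[0,0,0],[0,0,0]],[[0,0,0],[0,0,0]],[[0,0,0],[0,0,0]],[[0,0,0],[0,0,0]]], "claw": 0, "squeeze": 80}}

```text
t: 26.95
tcp_pos: [0.4255, -0.3206, 0.0962]
ee_rot: [-0.001, -0.494, 0.87, -0.002]
contact_force: [1.2, 0.4, 6.0]
finger_gap: 0.244
finger_force: 80.1
```

Run:
```python
from bench import *;from h import *
s=state();R=q2R(s["ee_rot"]);p=s["tcp_pos"];print(p,s["finger_gap"],s["contact_force"],(ori(1.034,0).inv()*R).as_rotvec())
z=p[2]
A=ori(1.034,0)
p,R=plan(p,R,[.425,-.31,.285],R,10,dec=1)
T=ori(np.pi/2+.006,0)
M=R*Ro.from_rotvec((R.inv()*T).as_rotvec()/2)
p,R=plan(p,R,[.46,-.17,.285],M,10,dec=0)
p,R=plan(p,R,[.5575,-.0345,.275],T,10,dec=0)
```

```text
[ 0.42545761 -0.320597    0.09622566] 0.24406702015148807 [1.19961824 0.42771311 6.00902417] [0.00194521 0.00309685 0.00162217]
[[[-0.8,0.5,-18.9],[0.0,0.0,0.0]],[[-0.8,0.6,-18.9],[0.0,0.0,0.0]],[[-0.8,0.5,-18.9],[0.0,0.0,0.0]],[[-0.8,0.6,-18.9],[0.0,0.0,0.0]],[[-0.8,0.5,-18.9],[0.0,0.0,0.0]],[[-0.9,0.6,-18.9],[0.0,0.0,0.0]],[[-0.8,0.5,-18.9],[0.0,0.0,0.0]],[[-0.9,0.6,-18.8],[0.0,0.0,0.0]],[[-0.8,0.5,-18.9],[0.0,0.0,0.0]],[[-0.9,0.6,-18.8],[0.0,0.0,0.0]]]
end [ 0.425 -0.31   0.285] rot err [0. 0. 0.]
[[[-14.0,4.0,-0.0],[-0.0,-0.0,-0.027]],[[-14.0,4.0,-0.0],[-0.0,-0.0,-0.027]],[[-14.0,3.0,-0.0],[-0.0,-0.0,-0.027]],[[-14.0,3.0,-0.0],[-0.0,-0.0,-0.027]],[[-14.0,3.0,-0.0],[-0.0,-0.0,-0.027]],[[-14.0,2.0,-0.0],[-0.0,-0.0,-0.027]],[[-14.0,2.0,-0.0],[-0.0,-0.0,-0.027]],[[-15.0,2.0,-0.0],[-0.0,-0.0,-0.027]],[[-14.0,1.0,-0.0],[-0.0,-0.0,-0.027]],[[-15.0,1.0,-1.0],[-0.0,-0.0,-0.027]]]
end [ 0.4597 -0.1696  0.2855] rot err [-0.    -0.002 -0.002]
[[[-16.0,-6.0,1.0],[-0.0,-0.0,-0.027]],[[-15.0,-6.0,1.0],[-0.0,-0.0,-0.027]],[[-15.0,-7.0,1.0],[-0.0,-0.0,-0.027]],[[-15.0,-7.0,1.0],[-0.0,-0.0,-0.027]],[[-15.0,-7.0,1.0],[-0.0,-0.0,-0.027]],[[-15.0,-8.0,1.0],[-0.0,-0.0,-0.027]],[[-15.0,-8.0,1.0],[-0.0,-0.0,-0.027]],[[-14.0,-9.0,1.0],[-0.0,-0.0,-0.027]],[[-14.0,-9.0,1.0],[-0.0,-0.0,-0.027]],[[-14.0,-10.0,1.0],[-0.0,-0.0,-0.027]]]
end [ 0.5577 -0.0341  0.275 ] rot err [-0.    -0.004 -0.004]
```

>>> {"op": "servo_tool", "data": {"motion": [[[-0.8,0.5,-5],[0,0,0]],[[-0.8,0.6,-14],[0,0,0]],[[-0.8,0.5,-20],[0,0,0]],[[-0.8,0.6,-25],[0,0,0]],[[-0.8,0.5,-30],[0,0,0]],[[-0.9,0.6,-30],[0,0,0]],[[-0.8,0.5,-25],[0,0,0]],[[-0.9,0.6,-20],[0,0,0]],[[-0.8,0.5,-14],[0,0,0]],[[-0.9,0.6,-6],[0,0,0]]]}}

```text
t: 27.95
tcp_pos: [0.4249, -0.3098, 0.2854]
ee_rot: [-0.001, -0.494, 0.87, -0.001]
contact_force: [0.3, 0.5, -6.4]
finger_gap: 0.241
finger_force: 78.9
```

>>> {"op": "servo_tool", "data": {"motion": [[[-14,4,0],[0,0,-0.027]],[[-14,4,0],[0,0,-0.027]],[[-14,3,0],[0,0,-0.027]],[[-14,3,0],[0,0,-0.027]],[[-14,3,0],[0,0,-0.027]],[[-14,2,0],[0,0,-0.027]],[[-14,2,0],[0,0,-0.027]],[[-15,2,0],[0,0,-0.027]],[[-14,1,0],[0,0,-0.027]],[[-15,1,0],[0,0,-0.027]]]}}

```text
t: 28.95
tcp_pos: [0.4598, -0.1684, 0.284]
ee_rot: [-0.001, -0.607, 0.795, -0.001]
contact_force: [-0.3, -0.5, -4.9]
finger_gap: 0.241
finger_force: 78.9
```

>>> {"op": "servo_tool", "data": {"motion": [[[-16,-6,0],[0,0,-0.027]],[[-15,-6,0],[0,0,-0.027]],[[-15,-7,0],[0,0,-0.027]],[[-15,-7,0],[0,0,-0.027]],[[-15,-7,0],[0,0,-0.027]],[[-15,-8,0],[0,0,-0.027]],[[-15,-8,0],[0,0,-0.027]],[[-14,-9,0],[0,0,-0.027]],[[-14,-9,0],[0,0,-0.027]],[[-14,-10,0],[0,0,-0.027]]]}}

```text
t: 29.95
tcp_pos: [0.5583, -0.0328, 0.2835]
ee_rot: [0.001, 0.708, -0.706, 0.001]
contact_force: [-0.1, -0.2, -5.7]
finger_gap: 0.245
finger_force: 78.9
```

Run:
```python
from bench import *;from h import *;import pickle
s=state();R=q2R(s["ee_rot"]);p=s["tcp_pos"];T=ori(np.pi/2+.006,0);print(p,s["finger_gap"],s["contact_force"],s["torque"],(T.inv()*R).as_rotvec())
g=get_image("wrist");g2=get_image("top");pickle.dump((s,g,g2),open("w9.pkl","wb"))
p,R=plan(p,R,[.5575,-.0328,.256],T,8,dec=1)
```

```text
[ 0.55830676 -0.03278149  0.28351664] 0.24473164404488224 [-0.13344802 -0.21243951 -5.67525785] [ 0.01043549 -0.01007208  0.00535887] [-0.00093034  0.00281826  0.00211909]
[[[-0.0,0.1,3.4],[0.0,-0.0,-0.0]],[[-0.0,0.1,3.4],[0.0,-0.0,-0.0]],[[-0.0,0.1,3.5],[0.0,-0.0,-0.0]],[[-0.0,0.1,3.4],[0.0,-0.0,-0.0]],[[-0.0,0.1,3.5],[0.0,-0.0,-0.0]],[[-0.0,0.1,3.4],[0.0,-0.0,-0.0]],[[-0.0,0.1,3.5],[0.0,-0.0,-0.0]],[[-0.1,0.1,3.4],[0.0,-0.0,-0.0]]]
end [ 0.5575 -0.0328  0.256 ] rot err [ 0.001 -0.003 -0.002]
```

>>> {"op": "servo_tool", "data": {"motion": [[[0,0.1,3.4],[0,0,0]],[[0,0.1,3.4],[0,0,0]],[[0,0.1,3.5],[0,0,0]],[[0,0.1,3.4],[0,0,0]],[[0,0.1,3.5],[0,0,0]],[[0,0.1,3.4],[0,0,0]],[[0,0.1,3.5],[0,0,0]],[[0,0.1,3.4],[0,0,0]],[[0,0,0],[0,0,0]],[[0,0,0],[0,0,0]]]}}

```text
t: 31.05
tcp_pos: [0.5568, -0.034, 0.2561]
ee_rot: [0.001, 0.708, -0.707, 0.001]
contact_force: [-0.3, 0.2, -6.3]
finger_gap: 0.244
finger_force: 79.0
```

>>> {"op": "servo_tool", "data": {"motion": [[[0,0,1.5],[0,0,0]],[[0,0,1.5],[0,0,0]],[[0,0,1.5],[0,0,0]],[[0,0,1.5],[0,0,0]],[[0,0,1.5],[0,0,0]],[[0,0,1],[0,0,0]],[[0,0,0],[0,0,0]],[[0,0,0],[0,0,0]],[[0,0,0],[0,0,0]],[[0,0,0],[0,0,0]]]}}

```text
t: 32.05
tcp_pos: [0.5568, -0.034, 0.2476]
ee_rot: [0.001, 0.708, -0.707, 0.001]
contact_force: [0.0, 1.1, -5.9]
finger_gap: 0.244
finger_force: 79.1
```

>>> {"op": "servo_tool", "data": {"motion": [[[-0.5,0,0],[0,0,0]],[[-0.5,0,0],[0,0,0]],[[0,0,0.5],[0,0,0]],[[0,0,0.5],[0,0,0]],[[0,0,0.5],[0,0,0]],[[0,0,0.3],[0,0,0]],[[0,0,0],[0,0,0]],[[0,0,0],[0,0,0]],[[0,0,0],[0,0,0]],[[0,0,0],[0,0,0]]]}}

```text
t: 33.05
tcp_pos: [0.5568, -0.033, 0.2461]
ee_rot: [0.001, 0.708, -0.707, 0.001]
contact_force: [-3.4, 1.9, 4.3]
finger_gap: 0.248
finger_force: 80.5
```

>>> {"op": "servo_tool", "data": {"motion": [[[0,0,-0.4],[0,0,0]],[[0,0,0],[0,0,0]],[[0,0,0],[0,0,0]],[[0,0,0],[0,0,0]],[[0,0,0],[0,0,0]],[[0,0,0],[0,0,0]],[[0,0,0],[0,0,0]],[[0,0,0],[0,0,0]],[[0,0,-3],[0,0,0]],[[0,0,-10],[0,0,0]]], "claw": 0.8}}

```text
t: 34.05
tcp_pos: [0.5564, -0.0329, 0.2589]
ee_rot: [0.002, 0.708, -0.707, 0.0]
contact_force: [0.2, -0.2, 0.5]
finger_gap: 0.797
finger_force: 0.0
```

>>> {"op": "servo_tool", "data": {"motion": [[[0,0,-20],[0,0,0]],[[0,0,-25],[0,0,0]],[[0,0,-25],[0,0,0]],[[0,0,-20],[0,0,0]],[[0,0,-10],[0,0,0]],[[0,0,0],[0,0,0]],[[0,0,0],[0,0,0]],[[0,0,0],[0,0,0]],[[0,0,0],[0,0,0]],[[0,0,0],[0,0,0]]]}}

```text
t: 35.05
tcp_pos: [0.5568, -0.0327, 0.3586]
ee_rot: [0.002, 0.708, -0.707, 0.0]
contact_force: [-0.3, 0.4, 0.6]
finger_gap: 0.804
finger_force: 0.0
```

Run:
```python
from bench import *;from h import *;import pickle
s=state();g=get_image("wrist");g2=get_image("scene");g3=get_image("top");pickle.dump((s,g,g2,g3),open("w10.pkl","wb"))
print(s["tcp_pos"],s["contact_force"],s["t"])
b=cv2.resize(g["image"][:,:,::-1],(800,600))
b[:300,:300]=cv2.resize(tile(g2,160,120,120,120,3),(300,300))
cv2.imwrite("pics/w10.png",b)
```

```text
[ 0.55676229 -0.03271592  0.35856621] [-0.26557983  0.35245592  0.56280534] 35.05
```

View pics/w10.png

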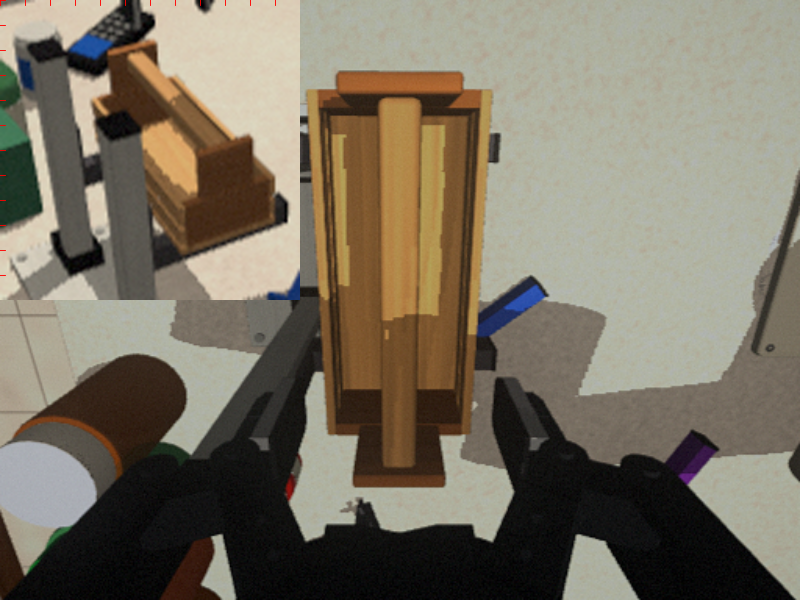

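Run:
```python
from h import *;import pickle
np.set_printoptions(precision=4,suppress=True)
s,g,g2,g3=pickle.load(open("w10.pkl","rb"))
r=lambda x,y,z:ray(g,x*.64-.2,y*.64-.2,z)
N=(r(337,72,.266)+r(462,72,.266))/2;F=(r(353,487,.266)+r(445,487,.266))/2;d=F-N
print(N,F,np.linalg.norm(d),"mid",(N+F)/2,"dir",np.arctan2(d[1],d[0])-np.pi/2)
print("tips R",r(499,134,.15),r(499,161,.15),"L",r(496,339,.15),r(496,369,.15))
```

```text
[ 0.5574 -0.1538  0.266 ] [0.5573 0.0834 0.266 ] 0.23716812652675698 mid [ 0.5573 -0.0352  0.266 ] dir 0.0005431269177815778
tips R [ 0.4838 -0.1332  0.15  ] [ 0.4823 -0.1143  0.15  ] L [0.4738 0.0308 0.15  ] [0.4716 0.0595 0.15  ]
```

The w10 picture shows the crate level on both arms. Its centre is at (.557, -.035), against a target of (.558, -.035), and its yaw is about 0. The gripper is clear, so I'm handing in.

```bash
python3 -c "
from bench import *
print(job_done())"
```

```text
the job is handed in; nothing more can be done
None
```

The long shelf arm is hooked fully home on the left upright, level with the right one. The crate sits square and centred across both arms, released. The job was handed in at about 35 s; no verdict came back.

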